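# True the swivel fence with a hand-held square

## Task

The swivel fence on the steel setting plate has been knocked out of square with the fixed rail. Take the aluminium square by its wooden handle, lay it flat on the plate inside the corner and press it firmly but not hard (about 8 N, never over 20) against rail and fence at once, moving the fence with the square only, until both outer edges sit flush without a gap, and hold it pressed there for a second. Then lay the square back flat in the middle of its wooden board and let go, leaving the fence true and everything else undisturbed.

Things in the scene. Friction and masses are not known exactly. Their poses are not given: they have to be found in the camera images.
- square_grip (a point): centre of the wooden handle of the loose aluminium square, an upright block 60 long (along the square's x) x 18 wide (y) x 50 high, from 12 to 62 mm above the square's underside; this point is 42 mm above the underside. The square's heel (outer corner) lies at x -36, y -36, z -42 mm from here
- square_heel (a point): the square's outer corner, on its underside; axes as square
- square: the square (about 350 g), an L lying flat, 14 mm thick, legs 110 long and 22 wide, inner corner filled by a web; origin at its heel (outer corner), underside. The stock leg runs along +x, the blade leg along +y. Outer edges to be pressed: the stock's, facing -y, on the rail, and the blade's, facing -x, on the fence
- plate: fixed steel setting plate 240 x 220 x 10 mm, origin at the centre of its underside, the nominal corner at x -70, y -70, z +10 mm from it; its x runs along the rail, y along the squared fence
- corner (a point): nominal corner point on the plate's top (plate's axes). The rail's bar is clamped 0 to 12 mm further in +y and the fence's pivot 0 to 12 mm further in +x than this, neither measured: feel for them. With the square flush its heel lies there, x and y along these axes. The plate's top extends 190 mm in +x and 180 mm in +y from here
- rail: foot of the fixed rail; origin at the nominal corner, on the plate's top. It carries the steel rail bar, 180 long x 16 wide x 14 high, whose face looks to +y, runs along x from -10 to +170 mm, and lies at y = 0 to +12 mm (clamped, not measured)
- fence (a joint): angle of the fence bar, 120 long, 14 high, seen on the plate. 0 = square to the rail; positive = free end leans to +x, corner too acute (starts 0.07 to 0.2 rad). Stiff pivot (about 0.2 N m, stays where left) at y +30 mm of the corner. Pushed in -x along the rail, the square's blade tip swings it until the whole blade lies on it; then the force rises: the pivot does not yield
- board: fixed plywood board 200 x 200 x 12 mm on which the square starts and must finally lie; origin at the centre of its underside
- punch: bystander: small brass punch 18 mm thick, 45 high, standing on the plate's far corner (+x, +y)
- ring: bystander: small steel ring 26 mm across, 10 high, on the board's corner (+x, +y)
- mallet: bystander: mallet with red plastic faces lying behind, 230 long
- tin: bystander: steel tin 60 mm across, 60 high
- mandrel: bystander: steel bar with balls at its ends, 216 long, lying behind
- cup: bystander: white cup 70 mm across, 80 high
- bendblock: bystander: dark steel block 60 x 60 x 50 mm
Things that resemble listed ones, but are neither listed nor needed, are in the scene too. There is more than one size of the square; the job needs the largest.

How it is judged:
By the outcome, as a careful person would: the job done as asked, in the order asked, and still so for the second after the job is handed in, with the robot touching nothing.
It also fails if it takes over 70 s, if anything falls off the work surface, if the arm or the gripper's body presses on something with over 40 N, if the wrist force passes 120 N, or if a joint passes its speed limit or range.

## Robot

A 7-joint arm with a two-finger parallel gripper is mounted at the origin on the work surface. World frame = base frame: x ahead of the robot, y to its left, z up, the work surface at z = 0. Lengths are in mm, angles in rad, forces in N, time in s.
With the tool pointing down it reaches from about 400 to 875 mm from the base axis. Payload 6.5 kg.
Tool frame: the origin (TCP) lies on the centre line of the jaws, within the pads' length; the fingertips stand 8 mm ahead of it and the grasp point (between the pads) lies 11 mm behind it; z points along the fingers, y is the direction in which the jaws open and shut (so a half turn about z gives the same grasp; the last joint's range is limited). The gripper opens to 88 mm and grips with 3 to 60 N. Pads are 18 mm wide; open, the fingers measure 123 mm over their backs; the gripper's body (75 mm by 187 mm) begins 45 mm behind the grasp point.
Start: joints at [1.164, 0.536, -0.004, 1.538, 0.003, 1.067, -0.071], TCP at [217.253, -612.61, 246.716] pointing down, gripper open.
Joint ranges: [-2.7, 2.7], [-0.37, 2.16], [-1.27, 1.26], [0.24, 2.4], [-1.31, 4.45], [0.19, 1.91], [-2.76, 2.76]. Speed limits (rad/s): [2.39, 2.39, 3.14, 3.14, 3.14, 3.14, 3.14].

## Interface

Orientations are given as a unit quaternion [x, y, z, w].
In Python, from plant import get_state, read_camera, job_done gives the robot as it stands.
- The arm moves only by the tool servo_tool, never from a script. Its argument "increments" is a list of rows, each an object with "rotation": the turn, a rotation vector about the tool's x, y, z in degrees, a list of three; "linear": the shift along the tool's x, y, z in m, a list of three; "fingers": the opening, from 0 (shut) to 1 (fully open). A call has 1 to 8 rows; each row shifts and turns the commanded pose from where the row before left it, along the tool's axes as they then stand; what a row does not reach is not made up. A row lasts 1/10 s, in which the tool goes at most 50 mm and 8.59 degrees, less where a joint would pass 70% of its speed; a pose out of reach is approached as far as the arm can. A call is refused whole if a number of a shift passes 0.05 or a number of a turn 8.59, either way. A call with a gripper value outside its range is refused whole. The fingers move at their own pace and stop on an object; "grip_force" is the grip in N (left out, the last holds). Time passes only in rows, so rows that do not move let the fingers close. It gives the time, the measured TCP pose, the force and the opening at its end, in the units of the state.
- get_state(): the state, without advancing time (a new reading comes with each control period).
- read_camera(name): name is "side" or "top"; returns a dict with "pixels" (400x640x3 uint8, red, green, blue), "vertical_fov" (degrees; the focal length in pixels is half the picture's height over the tangent of half this angle, whatever the lens; pixels are square), "cx", "cy" (the principal point, pixels), "dist_coeffs" ([k1, k2, p1, p2, k3] as OpenCV has them; the pictures are not rectified), "xyz" and "rotation" of the camera in the world. Camera axes: x right, y up, looking along -z (the intrinsics and any distortion apply to the point x, -y, -z); pixel columns grow to the right and rows downward; lengths in mm; the calibration is good to about 2 mm. A picture is of the moment at which its call begins. There is no depth.
- job_done(): hands the job in, once; it reports no verdict.
The state is a dict: "time": time; "joint_pos": joint angles; "qvel": joint speeds; "joint_efforts": joint torques, N m; "position": TCP position; "orientation": TCP orientation; "ft_force": force on the tool from outside, world axes, zero at the start; "moment": the same for the moment, N m; "opening": opening from 0.0 (shut) to 1.0 (fully open).
Only numpy, scipy, OpenCV 4.12 (cv2) and the standard library are available. Lean on these libraries where they do the work, as an engineer would, in place of code of your own. Each camera call takes 0.05 s, during which the arm holds its last target. There are 200 camera calls.

## Working session

There is one attempt and no reset: what is moved stays moved. The work goes in short steps, Python scripts to look and compute and a tool call to move; the robot and the scene stay as the last step left them, time stands still between calls to the robot, and variables do not carry over. Pictures are saved under pics/ and viewed, about 8 in all and at most 12, crops included, and the job is handed in when it is done.

Besides the shell and the picture viewer there is one more tool, called after "Emit:" by a JSON object that holds its "name" and its "arguments", one argument or row to a line. servo_tool: Moves the arm, as the interface text tells. Its arguments: {"type":"object","properties":{"increments":{"type":"array","items":{"type":"object","properties":{"rotation":{"type":"array","items":{"type":"number"}},"linear":{"type":"array","items":{"type":"number"}},"fingers":{"type":"number"}}}},"grip_force":{"type":"number"}},"required":["increments"]}

```bash
mkdir -p pics; ls; cat > h.py <<'E'
import numpy as np, cv2
from scipy.spatial.transform import Rotation as R
from plant import get_state, read_camera, job_done
def cam(name):
    c=read_camera(name); p=np.array(c["pixels"],np.uint8)
    f=p.shape[0]/2/np.tan(np.radians(c["vertical_fov"])/2)
    K=np.array([[f,0,c["cx"]],[0,f,c["cy"]],[0,0,1]]); d=np.array(c["dist_coeffs"],float)
    rot=np.array(c["rotation"],float)
    M=rot if rot.shape==(3,3) else R.from_quat(rot).as_matrix()
    return dict(img=p,K=K,d=d,M=M,t=np.array(c["xyz"],float))
def ray(c,uv):
    q=cv2.undistortPoints(np.array(uv,float).reshape(-1,1,2),c["K"],c["d"]).reshape(-1,2)
    v=np.c_[q[:,0],-q[:,1],-np.ones(len(q))]
    return v@c["M"].T
def onz(c,uv,z):
    v=ray(c,uv); return c["t"]+v*((z-c["t"][2])/v[:,2])[:,None]
def proj(c,P):
    p=(np.array(P,float).reshape(-1,3)-c["t"])@c["M"]; p=p*[1,-1,-1]
    return cv2.projectPoints(p,np.zeros(3),np.zeros(3),c["K"],c["d"])[0].reshape(-1,2)
def save(c,name,crop=None,s=1):
    im=c["img"][:,:,::-1]
    if crop: x0,y0,x1,y1=crop; im=im[y0:y1,x0:x1]
    cv2.imwrite("pics/"+name,cv2.resize(im,None,fx=s,fy=s,interpolation=cv2.INTER_CUBIC))
E
python3 - <<'E'
from h import *
for n in("top","side"):
    c=cam(n); save(c,n+"1.png",s=1.25); print(n,c["t"],c["M"].round(3).tolist(),c["K"].round(1).tolist(),c["d"])
s=get_state(); print(s)
E
```

```text
pics
top [ 363.02827389   18.19332589 1346.20798471] [[0.018, 0.994, -0.108], [-1.0, 0.02, 0.024], [0.026, 0.108, 0.994]] [[454.6, 0.0, 325.0], [0.0, 454.6, 202.5], [0.0, 0.0, 1.0]] [-0.01137308  0.          0.          0.          0.        ]
side [175.11039907 702.08718725 822.17046915] [[-0.908, 0.291, -0.3], [-0.418, -0.64, 0.644], [-0.005, 0.711, 0.703]] [[402.8, 0.0, 323.4], [0.0, 402.8, 198.3], [0.0, 0.0, 1.0]] [-0.07222879  0.          0.          0.          0.        ]
{'time': 0.1, 'joint_pos': array([ 1.16381554,  0.53711322, -0.00443845,  1.53875724,  0.0026183 ,
        1.06732611, -0.07118845]), 'qvel': array([ 0.00054985,  0.00015665,  0.00129592, -0.00305136, -0.0001818 ,
       -0.00067912, -0.00018938]), 'joint_efforts': array([ 2.21087670e-03, -5.72078311e+01,  9.94089246e-01, -2.52230859e+01,
       -5.61379362e-02,  1.34551417e-02,  6.68497637e-05]), 'position': array([ 217.0453214 , -612.11124521,  245.91857399]), 'orientation': array([ 9.85510535e-01,  1.69612342e-01, -2.01118460e-04, -7.73422474e-04]), 'ft_force': array([ 0.27973363, -0.12454666, -0.21601505]), 'moment': array([ 0.00095568, -0.03207738, -0.02647062]), 'opening': 0.9984492515976513}
```

View pics/top1.png

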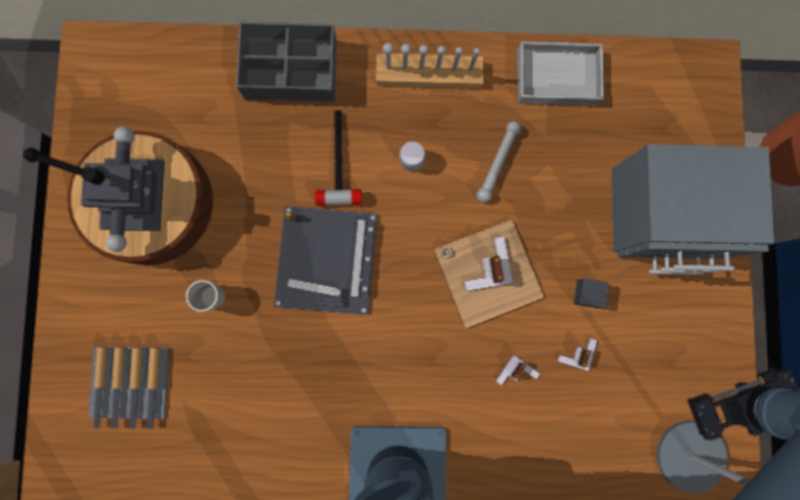

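View pics/side1.png

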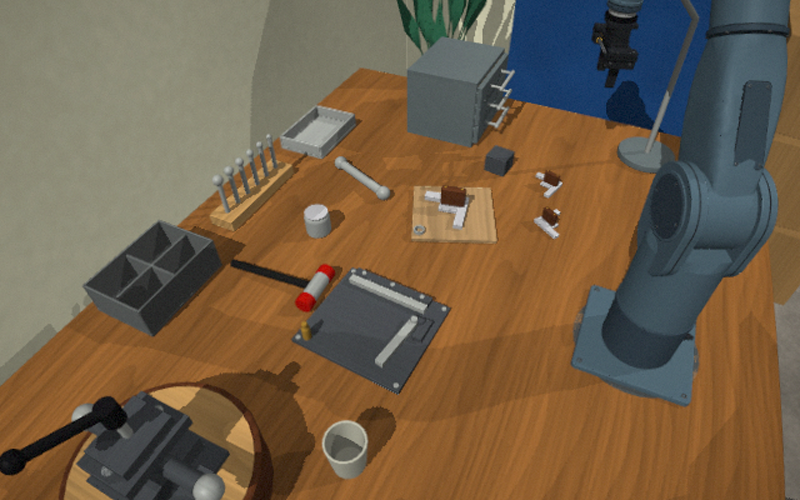

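The top view shows the plate with its corner at the lower right (about 357,300 at 1.25x): rail running up, fence running left. The large square lies on the board with its heel near (512,283), legs up and left, and the ring at (447,252).

```bash
cat > m.py <<'E'
from h import *
c=cam("top"); save(c,"top2.png",(212,160,442,268),3.4)
np.save("pics/t.npy",c["img"])
def rect(mask,name):
    n,l,st,ce=cv2.connectedComponentsWithStats(mask.astype(np.uint8))
    for i in range(1,n):
        if st[i,4]>60: print(name,st[i],ce[i].round(1))
    return l
im=c["img"].astype(int); hsv=cv2.cvtColor(c["img"],cv2.COLOR_RGB2HSV)
for uv in [(250,200),(285,210),(250,230),(401,200),(397,214),(380,225),(370,215),(400,245)]: print(uv,im[uv[1],uv[0]],hsv[uv[1],uv[0]])
for n,m in (("bright",(hsv[...,1]<50)&(hsv[...,2]>150)),("plate",(hsv[...,1]<80)&(hsv[...,2]<100)&(hsv[...,2]>40)),):
    sub=np.zeros(m.shape,bool); sub[150:275,205:450]=m[150:275,205:450]
    rect(sub,n)
for g in ("top","side"):
  c=cam(g)
  print(g,proj(c,[[500,0,0],[600,-200,12],[600,200,10]]).round(1).tolist())
E
python3 m.py; python3 - <<'E'
from h import *
c=cam("side"); save(c,"side2.png",(230,130,410,320),3.1)
E
```

```text
(250, 200) [70 72 78] [113  26  78]
(285, 210) [170 169 169] [  0   2 170]
(250, 230) [153 153 153] [  0   0 153]
(401, 200) [196 191 201] [135  13 201]
(397, 214) [94 51 32] [  9 168  94]
(380, 225) [197 192 201] [137  11 201]
(370, 215) [169 132  97] [ 15 109 169]
(400, 245) [164 129  94] [ 15 109 164]
bright [260 155  20   4  77] [269.9 156.5]
bright [282 176   9  61 245] [285.9 206.4]
bright [395 190  11  17 136] [400.4 197.6]
bright [371 206  28  27 256] [384.7 222.8]
bright [232 225  39  11 153] [253.6 230.3]
plate [ 220  165   82   87 5168] [258.8 207.3]
top [[320.1, 205.6], [387.8, 173.2], [253.4, 170.4]]
side [[324.2, 212.6], [321.8, 158.8], [255.7, 250.1]]
```

View pics/top2.png

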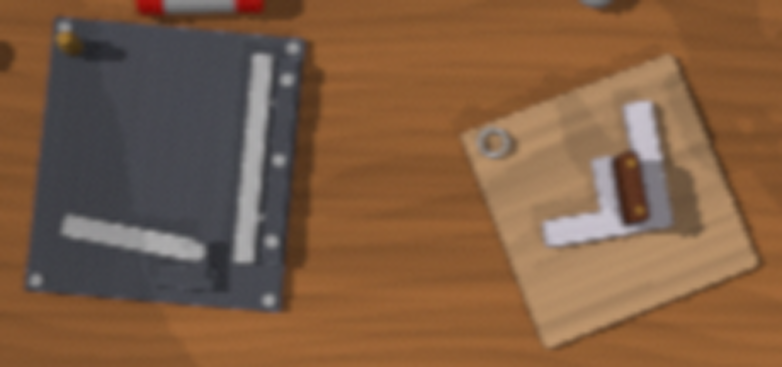

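View pics/side2.png

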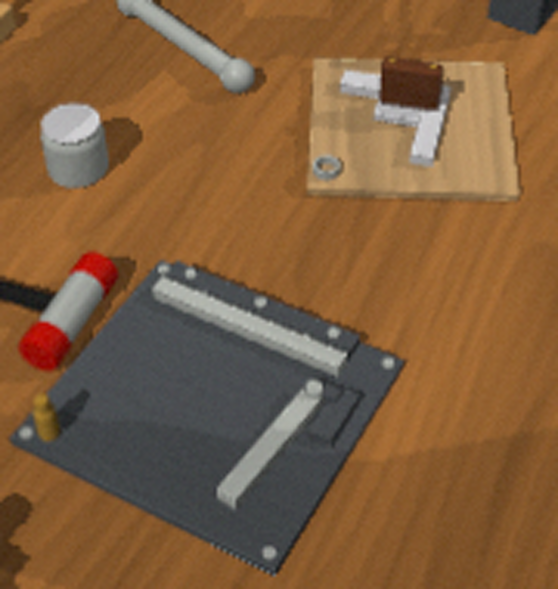

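Top crop (3.4x from 212,160): plate corners are about (55,17), (304,40), (285,310) and (25,290), with the rail bar at x≈255 and the fence from (60,225) to (205,250). On the square, the heel is about (668,230), the stock tip (640,101) and the blade tip (545,233); the handle top spans (625,155) to (637,220).

```bash
cat > m2.py <<'E'
from h import *
c=cam("top"); im=c["img"]; hsv=cv2.cvtColor(im,cv2.COLOR_RGB2HSV); H,S,V=[hsv[...,i].astype(int) for i in range(3)]
def box(m,x0,y0,x1,y1):
    o=np.zeros(m.shape,np.uint8); o[y0:y1,x0:x1]=m[y0:y1,x0:x1]; return o
def big(m):
    cs,_=cv2.findContours(m,cv2.RETR_EXTERNAL,cv2.CHAIN_APPROX_NONE); return max(cs,key=cv2.contourArea)
def quad(k,z,name):
    h=cv2.convexHull(k); P=onz(c,h.reshape(-1,2).astype(float),z)[:,:2]
    r=cv2.minAreaRect(P.astype(np.float32)); print(name,np.round(r[0],1),np.round(r[1],1),"ang",round(r[2],2)); print(cv2.boxPoints(r).round(1).tolist())
    return r
# plate: non-wood (low saturation)
plate=big(cv2.morphologyEx(box((S<70),215,162,305,258),cv2.MORPH_OPEN,np.ones((5,5)))); quad(plate,10,"plate 240x220")
bd=big(box((S<140)&(V>85)|(V>150),340,170,442,268)); quad(bd,12,"board 200")
fence=big(box((S<50)&(V>120),225,218,275,238)); quad(fence,24,"fence")
rail=big(box((S<50)&(V>120),276,170,296,240)); quad(rail,24,"rail 180x16")
sq=big(box((S<75),365,185,415,236)); a=cv2.approxPolyDP(sq,2,True).reshape(-1,2); print("sq poly",a.tolist()); print(onz(c,a.astype(float),26)[:,:2].round(1).tolist())
hd=big(box((S>130)&(V<125)&(H<14),388,198,412,230)); quad(hd,74,"handle 60x18")
E
python3 m2.py
```

```text
plate 240x220 [489.6 175.7] [218.6 238.5] ang 86.43
[[363.70001220703125, 74.0999984741211], [601.7999877929688, 59.20000076293945], [615.4000244140625, 277.29998779296875], [377.29998779296875, 292.20001220703125]]
board 200 [ 465.3 -209.6] [203.1 204.4] ang 22.28
[[332.6000061035156, -153.60000610351562], [410.0, -342.70001220703125], [598.0, -265.70001220703125], [520.5, -76.5999984741211]]
fence [423.6 199.2] [120.  17.] ang 79.79
[[404.6000061035156, 141.6999969482422], [421.29998779296875, 138.6999969482422], [442.6000061035156, 256.70001220703125], [425.8999938964844, 259.70001220703125]]
rail 180x16 [494.9 100.1] [ 17.3 177.5] ang 86.09
[[405.70001220703125, 97.5], [582.7999877929688, 85.4000015258789], [584.0, 102.5999984741211], [406.8999938964844, 114.69999694824219]]
sq poly [[402, 189], [396, 190], [395, 196], [403, 223], [397, 226], [394, 223], [392, 206], [386, 206], [388, 221], [371, 225], [372, 232], [410, 225]]
[[551.3, -240.0], [548.0, -222.2], [530.1, -219.3], [451.1, -242.8], [442.0, -225.2], [450.6, -216.4], [500.4, -210.5], [500.0, -192.8], [456.1, -198.8], [443.5, -149.1], [423.2, -152.1], [445.6, -263.4]]
handle 60x18 [ 471.4 -216.4] [55.1 17.3] ang 9.58
[[442.79998779296875, -212.39999389648438], [445.70001220703125, -229.5], [500.0, -220.3000030517578], [497.20001220703125, -203.3000030517578]]
```

Emit:
{"name": "servo_tool", "arguments": {
  "increments": [
    {"rotation": [0,0,8],"linear": [0,0,0],"fingers": 1},
    {"linear": [0.03,-0.03,0],"rotation": [0,0,0],"fingers": 1},
    {"linear": [0.033,-0.034,0],"rotation": [0,0,0],"fingers": 1},
    {"linear": [0.033,-0.034,0],"rotation": [0,0,0],"fingers": 1},
    {"linear": [0.033,-0.034,0],"rotation": [0,0,0],"fingers": 1},
    {"linear": [0.033,-0.034,0],"rotation": [0,0,0],"fingers": 1},
    {"linear": [0.033,-0.034,0],"rotation": [0,0,0],"fingers": 1},
    {"linear": [0.033,-0.034,0],"rotation": [0,0,0],"fingers": 1}
  ],
  "grip_force": 25
}}

```text
time: 1.15
position: [394.7, -336.1, 247.0]
orientation: [0.995, 0.1, 0.0, 0.0]
ft_force: [1.3, -0.0, 0.4]
opening: 0.999
```

```bash
cat > d.py <<'E'
# usage: d.py x y z yaw -> tool-frame delta (m) and turn
import sys; from h import *
s=get_state(); p=s["position"]; q=R.from_quat(s["orientation"]); M=q.as_matrix(); yaw=np.degrees(np.arctan2(M[1,0],M[0,0]))
print("t",round(s["time"],2),"pos",p.round(1),"yaw",yaw.round(2),"tilt",M[:,2].round(4),"F",s["ft_force"].round(2),"M",s["moment"].round(3),"open",round(s["opening"]*88,1))
if len(sys.argv)>3:
    a=list(map(float,sys.argv[1:])); print("rot z",round(yaw-a[3],2) if len(a)>3 else "","lin",((M.T@(np.array(a[:3])-p))/1000).round(4))
    print("joints",s["joint_pos"].round(2))
E
python3 d.py 472 -219 110 11.3
```

```text
t 1.15 pos [ 394.7 -336.1  247. ] yaw 11.52 tilt [ 4.e-04 -5.e-04 -1.e+00] F [ 1.31 -0.03  0.45] M [ 0.02  -0.071  0.006] open 87.9
rot z 0.22 lin [ 0.0991 -0.0994  0.1369]
joints [ 0.69  0.31 -0.08  1.88  0.03  0.95 -0.78]
```

Emit:
{"name": "servo_tool", "arguments": {
  "increments": [
    {"linear": [0.025,-0.025,0.03],"rotation": [0,0,0],"fingers": 1},
    {"linear": [0.025,-0.025,0.03],"rotation": [0,0,0],"fingers": 1},
    {"linear": [0.025,-0.025,0.035],"rotation": [0,0,0],"fingers": 1},
    {"linear": [0.024,-0.024,0.035],"rotation": [0,0,0],"fingers": 1},
    {"linear": [0,0,0],"rotation": [0,0,0],"fingers": 1},
    {"linear": [0,0,0],"rotation": [0,0,0],"fingers": 1}
  ]
}}

```text
time: 1.75
position: [471.0, -220.3, 116.1]
orientation: [0.995, 0.101, -0.001, -0.0]
ft_force: [0.6, -0.8, 0.6]
opening: 1.001
```

```bash
python3 d.py 472 -219 43 11.5; python3 - <<'E'
from h import *
c=cam("side"); save(c,"side3.png",(300,80,420,210),4)
E
```

```text
t 1.75 pos [ 471.  -220.3  116.1] yaw 11.63 tilt [-1.6e-03  6.0e-04 -1.0e+00] F [ 0.58 -0.8   0.61] M [0.014 0.043 0.024] open 88.1
rot z 0.13 lin [ 0.0014 -0.001   0.0731]
joints [ 0.44  0.51 -0.12  1.97  0.09  0.67 -1.1 ]
```

View pics/side3.png

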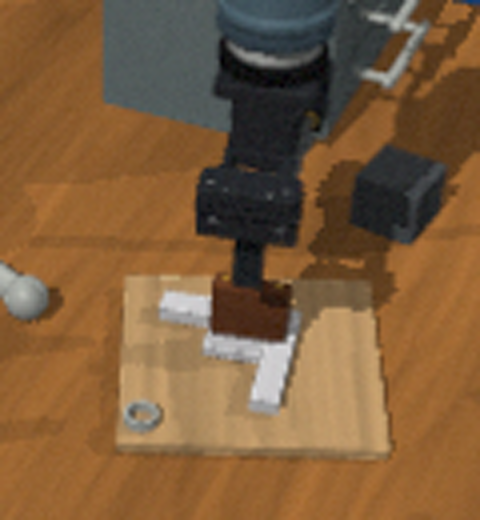

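The near finger (about 248,265) sits over the middle of the handle (213–290), so I'm lined up. Next I descend and close.

Emit:
{"name": "servo_tool", "arguments": {
  "increments": [
    {"linear": [0.001,-0.001,0.03],"rotation": [0,0,0],"fingers": 1},
    {"linear": [0,0,0.03],"rotation": [0,0,0],"fingers": 1},
    {"linear": [0,0,0.013],"rotation": [0,0,0],"fingers": 1},
    {"linear": [0,0,0],"rotation": [0,0,0],"fingers": 1},
    {"linear": [0,0,0],"rotation": [0,0,0],"fingers": 0.5},
    {"linear": [0,0,0],"rotation": [0,0,0],"fingers": 0.3},
    {"linear": [0,0,0],"rotation": [0,0,0],"fingers": 0.0},
    {"linear": [0,0,0],"rotation": [0,0,0],"fingers": 0.0}
  ],
  "grip_force": 25
}}

```text
time: 2.6
position: [472.4, -220.0, 44.5]
orientation: [0.995, 0.1, 0.001, 0.0]
ft_force: [0.2, 0.4, -0.3]
opening: 0.657
```

Emit:
{"name": "servo_tool", "arguments": {
  "increments": [
    {"linear": [0,0,0],"rotation": [0,0,0],"fingers": 0.0},
    {"linear": [0,0,0],"rotation": [0,0,0],"fingers": 0.0},
    {"linear": [0,0,0],"rotation": [0,0,0],"fingers": 0.0}
  ]
}}

```text
time: 2.9
position: [471.9, -219.8, 43.7]
orientation: [0.995, 0.1, -0.0, 0.0]
ft_force: [0.4, 0.1, 0.1]
opening: 0.389
```

```bash
python3 d.py 472 -219 43 11.5; sed -i 's/^hd=.*//' m2.py; python3 m2.py | grep -A2 -E "sq|fence"
```

```text
t 2.9 pos [ 471.9 -219.8   43.7] yaw 11.53 tilt [-0. -0. -1.] F [0.41 0.12 0.07] M [-0.01   0.048  0.049] open 34.2
rot z 0.03 lin [ 0.0003 -0.0008  0.0007]
joints [ 0.42  0.64 -0.1   1.99  0.12  0.52 -1.12]
fence [423.7 199.7] [120.9  18.1] ang 79.79
[[404.1000061035156, 141.8000030517578], [421.8999938964844, 138.60000610351562], [443.29998779296875, 257.6000061035156], [425.5, 260.79998779296875]]
rail 180x16 [494.9  99.1] [ 19.7 177.7] ang 86.41
--
sq poly [[411, 186], [406, 185], [404, 189], [396, 190], [396, 200], [384, 205], [382, 209], [376, 206], [368, 208], [373, 231], [405, 226], [407, 235], [410, 235], [407, 223], [401, 225], [400, 222], [403, 223], [403, 220], [399, 221], [393, 211], [394, 205], [401, 199], [406, 188], [410, 187], [409, 189], [414, 191]]
[[560.8, -266.7], [563.5, -251.8], [551.4, -245.9], [548.0, -222.2], [518.3, -222.2], [502.9, -186.9], [491.0, -181.1], [499.4, -163.4], [493.1, -139.9], [426.1, -155.0], [442.4, -248.7], [416.3, -254.5], [416.5, -263.3], [451.3, -254.6], [445.1, -236.9], [453.9, -234.0], [451.1, -242.8], [459.9, -242.8], [456.7, -231.1], [485.7, -213.4], [503.5, -216.3], [521.6, -237.0], [554.5, -251.8], [557.8, -263.7], [551.8, -260.7], [546.1, -275.5]]
```

Emit:
{"name": "servo_tool", "arguments": {
  "increments": [
    {"linear": [0,0,0],"rotation": [0,0,0],"fingers": 0.0},
    {"linear": [0,0,0],"rotation": [0,0,0],"fingers": 0.0},
    {"linear": [0,0,0],"rotation": [0,0,0],"fingers": 0.0},
    {"linear": [0,0,0],"rotation": [0,0,0],"fingers": 0.0},
    {"linear": [0,0,0],"rotation": [0,0,0],"fingers": 0.0}
  ],
  "grip_force": 35
}}

```text
time: 3.45
position: [471.7, -219.5, 43.6]
orientation: [0.995, 0.1, -0.0, -0.0]
ft_force: [0.0, 1.3, 1.1]
opening: 0.202
```

```bash
python3 d.py
```

```text
t 3.45 pos [ 471.7 -219.5   43.6] yaw 11.53 tilt [-4.e-04  4.e-04 -1.e+00] F [0.03 1.31 1.15] M [ 0.469  0.142 -0.077] open 17.8
```

Emit:
{"name": "servo_tool", "arguments": {
  "increments": [
    {"linear": [0,0,-0.01],"rotation": [0,0,0],"fingers": 0.0},
    {"linear": [0,0,-0.02],"rotation": [0,0,0],"fingers": 0.0},
    {"linear": [0,0,-0.03],"rotation": [0,0,0],"fingers": 0.0},
    {"linear": [0,0,0],"rotation": [0,0,5],"fingers": 0.0},
    {"linear": [0,0,0],"rotation": [0,0,5],"fingers": 0.0},
    {"linear": [0,0,0],"rotation": [0,0,5.1],"fingers": 0.0},
    {"linear": [0,0,0],"rotation": [0,0,0],"fingers": 0.0}
  ]
}}

```text
time: 4.15
position: [471.6, -220.0, 104.0]
orientation: [1.0, -0.032, -0.0, 0.0]
ft_force: [0.3, -0.1, -4.2]
opening: 0.202
```

```bash
python3 d.py 484.4 156.9 90 -3.6
```

```text
t 4.15 pos [ 471.6 -220.   104. ] yaw -3.62 tilt [-3.e-04 -4.e-04 -1.e+00] F [ 0.25 -0.15 -4.21] M [ 0.004  0.046 -0.007] open 17.8
rot z -0.02 lin [-0.011  -0.3769  0.0138]
joints [ 0.38  0.53 -0.04  1.98  0.04  0.63 -1.32]
```

Emit:
{"name": "servo_tool", "arguments": {
  "increments": [
    {"linear": [-0.001,-0.02,0],"rotation": [0,0,0],"fingers": 0.0},
    {"linear": [-0.001,-0.04,0],"rotation": [0,0,0],"fingers": 0.0},
    {"linear": [-0.001,-0.048,0],"rotation": [0,0,0],"fingers": 0.0},
    {"linear": [-0.002,-0.048,0],"rotation": [0,0,0],"fingers": 0.0},
    {"linear": [-0.002,-0.048,0],"rotation": [0,0,0],"fingers": 0.0},
    {"linear": [-0.002,-0.048,0],"rotation": [0,0,0],"fingers": 0.0},
    {"linear": [-0.001,-0.048,0],"rotation": [0,0,0],"fingers": 0.0},
    {"linear": [-0.001,-0.04,0],"rotation": [0,0,0],"fingers": 0.0}
  ]
}}

```text
time: 4.95
position: [481.8, 123.1, 104.0]
orientation: [1.0, -0.029, 0.0, -0.0]
ft_force: [0.8, -0.4, -5.3]
opening: 0.203
```

Emit:
{"name": "servo_tool", "arguments": {
  "increments": [
    {"linear": [0,-0.025,0],"rotation": [0,0,0],"fingers": 0.0},
    {"linear": [0,-0.012,0],"rotation": [0,0,0],"fingers": 0.0},
    {"linear": [0,0,0.02],"rotation": [0,0,0],"fingers": 0.0},
    {"linear": [0,0,0.02],"rotation": [0,0,0],"fingers": 0.0},
    {"linear": [0,0,0],"rotation": [0,0,0],"fingers": 0.0},
    {"linear": [0,0,0],"rotation": [0,0,0],"fingers": 0.0}
  ]
}}

```text
time: 5.55
position: [484.3, 155.9, 63.8]
orientation: [1.0, -0.031, -0.0, 0.0]
ft_force: [1.5, -0.5, -4.2]
opening: 0.202
```

```bash
python3 d.py 484.4 156.9 42 -3.6; python3 - <<'E'
from h import *
c=cam("side"); save(c,"side4.png",(230,200,400,320),4.5)
c=cam("top"); save(c,"top4.png",(210,155,310,265),5)
E
```

```text
t 5.55 pos [484.3 155.9  63.8] yaw -3.61 tilt [-9.e-04 -9.e-04 -1.e+00] F [ 1.51 -0.5  -4.23] M [-0.     0.027  0.034] open 17.8
rot z -0.01 lin [ 0.     -0.001   0.0218]
joints [-0.36  0.59 -0.05  2.02  0.06  0.54 -2.09]
```

View pics/side4.png

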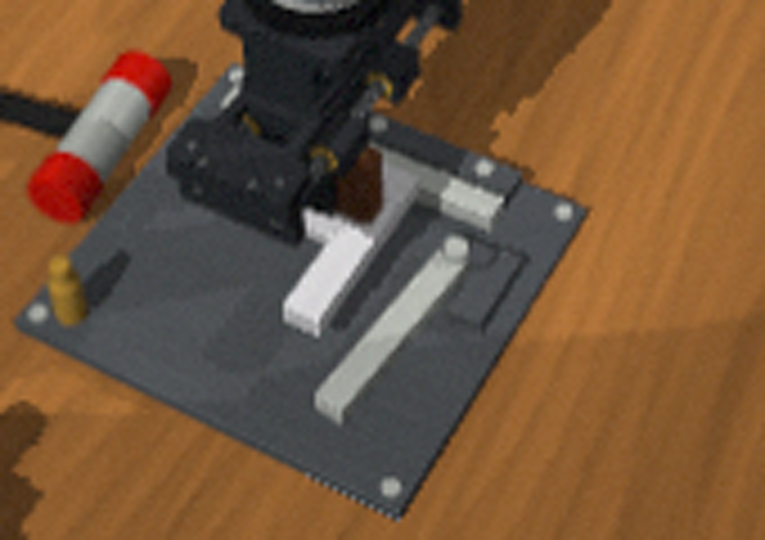

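The square hangs about 20 mm above the plate, its blade tip clear of the fence. I'm lowering it.

Emit:
{"name": "servo_tool", "arguments": {
  "increments": [
    {"linear": [0,-0.001,0.008],"rotation": [0,0,0],"fingers": 0.0},
    {"linear": [0,0,0.008],"rotation": [0,0,0],"fingers": 0.0},
    {"linear": [0,0,0.003],"rotation": [0,0,0],"fingers": 0.0},
    {"linear": [0,0,0],"rotation": [0,0,0],"fingers": 0.0},
    {"linear": [0,0,0],"rotation": [0,0,0],"fingers": 0.0}
  ]
}}

```text
time: 6.15
position: [484.4, 158.1, 44.6]
orientation: [1.0, -0.031, -0.0, 0.0]
ft_force: [-0.6, -0.0, -4.1]
opening: 0.2
```

Emit:
{"name": "servo_tool", "arguments": {
  "increments": [
    {"linear": [0,0,0.001],"rotation": [0,0,0],"fingers": 0.0},
    {"linear": [0,0,0],"rotation": [0,0,0],"fingers": 0.0}
  ]
}}

```text
time: 6.35
position: [484.5, 158.2, 43.8]
orientation: [1.0, -0.031, 0.0, -0.0]
ft_force: [-0.3, 0.0, -3.6]
opening: 0.2
```

Emit:
{"name": "servo_tool", "arguments": {
  "increments": [
    {"linear": [0,0,0.0007],"rotation": [0,0,0],"fingers": 0.0},
    {"linear": [0,0,0],"rotation": [0,0,0],"fingers": 0.0}
  ]
}}

```text
time: 6.55
position: [484.5, 158.2, 43.0]
orientation: [1.0, -0.031, 0.0, -0.0]
ft_force: [0.2, 0.2, -4.5]
opening: 0.199
```

```bash
python3 d.py 484.4 156.9 42 -3.6
```

```text
t 6.55 pos [484.5 158.2  43. ] yaw -3.57 tilt [ 0.e+00  1.e-04 -1.e+00] F [ 0.16  0.17 -4.55] M [ 0.055  0.044 -0.037] open 17.5
rot z 0.03 lin [0.     0.0013 0.001 ]
joints [-0.36  0.63 -0.05  2.02  0.06  0.5  -2.09]
```

Emit:
{"name": "servo_tool", "arguments": {
  "increments": [
    {"linear": [0,0,0.0007],"rotation": [0,0,0],"fingers": 0.0},
    {"linear": [0,0,0],"rotation": [0,0,0],"fingers": 0.0}
  ]
}}

```text
time: 6.75
position: [484.4, 158.1, 42.3]
orientation: [1.0, -0.031, -0.0, 0.0]
ft_force: [0.3, -0.7, -4.8]
opening: 0.205
```

Emit:
{"name": "servo_tool", "arguments": {
  "increments": [
    {"linear": [0,0,0.0005],"rotation": [0,0,0],"fingers": 0.0},
    {"linear": [0,0,0],"rotation": [0,0,0],"fingers": 0.0}
  ]
}}

```text
time: 6.95
position: [484.5, 158.2, 41.8]
orientation: [1.0, -0.031, -0.0, -0.0]
ft_force: [-0.6, 0.9, -3.5]
opening: 0.2
```

Emit:
{"name": "servo_tool", "arguments": {
  "increments": [
    {"linear": [0,0,0.0005],"rotation": [0,0,0],"fingers": 0.0},
    {"linear": [0,0,0],"rotation": [0,0,0],"fingers": 0.0}
  ]
}}

```text
time: 7.15
position: [484.5, 158.1, 41.6]
orientation: [1.0, -0.031, 0.0, 0.0]
ft_force: [-1.6, -0.2, 3.2]
opening: 0.202
```

Emit:
{"name": "servo_tool", "arguments": {
  "increments": [
    {"linear": [0,0,0.0003],"rotation": [0,0,0],"fingers": 0.0},
    {"linear": [0,0,0],"rotation": [0,0,0],"fingers": 0.0}
  ]
}}

```text
time: 7.35
position: [484.5, 158.1, 41.6]
orientation: [1.0, -0.031, 0.0, 0.0]
ft_force: [-4.0, -2.0, 7.0]
opening: 0.202
```

Emit:
{"name": "servo_tool", "arguments": {
  "increments": [
    {"linear": [0,0,-0.0003],"rotation": [0,0,0],"fingers": 0.0},
    {"linear": [0,0.002,0],"rotation": [0,0,0],"fingers": 0.0},
    {"linear": [0,0.002,0],"rotation": [0,0,0],"fingers": 0.0},
    {"linear": [0,0.002,0],"rotation": [0,0,0],"fingers": 0.0},
    {"linear": [0,0.001,0],"rotation": [0,0,0],"fingers": 0.0},
    {"linear": [0,0,0],"rotation": [0,0,0],"fingers": 0.0}
  ]
}}

```text
time: 7.95
position: [484.8, 151.5, 41.6]
orientation: [1.0, -0.031, 0.001, -0.0]
ft_force: [-0.3, 4.5, 4.1]
opening: 0.199
```

Emit:
{"name": "servo_tool", "arguments": {
  "increments": [
    {"linear": [0,0.001,0],"rotation": [0,0,0],"fingers": 0.0},
    {"linear": [0,0,0],"rotation": [0,0,0],"fingers": 0.0}
  ]
}}

```text
time: 8.15
position: [484.6, 150.6, 41.6]
orientation: [1.0, -0.031, 0.001, -0.0]
ft_force: [1.8, 3.5, 4.4]
opening: 0.203
```

Emit:
{"name": "servo_tool", "arguments": {
  "increments": [
    {"linear": [0,0.001,0],"rotation": [0,0,0],"fingers": 0.0},
    {"linear": [0,0,0],"rotation": [0,0,0],"fingers": 0.0}
  ]
}}

```text
time: 8.35
position: [484.5, 149.7, 41.6]
orientation: [1.0, -0.031, 0.001, -0.0]
ft_force: [0.7, 4.5, 5.3]
opening: 0.2
```

```bash
python3 d.py
```

```text
t 8.35 pos [484.5 149.7  41.6] yaw -3.56 tilt [ 1.2e-03  8.0e-04 -1.0e+00] F [0.71 4.49 5.34] M [ 1.089e+00 -1.580e-01  1.000e-03] open 17.6
```

Emit:
{"name": "servo_tool", "arguments": {
  "increments": [
    {"linear": [0,0,-0.0003],"rotation": [0,0,0],"fingers": 0.0},
    {"linear": [0,0,0],"rotation": [0,0,0],"fingers": 0.0}
  ]
}}

```text
time: 8.55
position: [484.1, 149.0, 41.6]
orientation: [1.0, -0.031, 0.0, 0.0]
ft_force: [2.0, 2.4, 3.6]
opening: 0.2
```

Emit:
{"name": "servo_tool", "arguments": {
  "increments": [
    {"linear": [0,0.001,-0.0001],"rotation": [0,0,0],"fingers": 0.0},
    {"linear": [0,0,0],"rotation": [0,0,0],"fingers": 0.0}
  ]
}}

```text
time: 8.75
position: [483.7, 147.9, 41.6]
orientation: [1.0, -0.031, -0.0, 0.0]
ft_force: [1.2, 2.7, 2.8]
opening: 0.2
```

Emit:
{"name": "servo_tool", "arguments": {
  "increments": [
    {"linear": [0,0.001,0],"rotation": [0,0,0],"fingers": 0.0},
    {"linear": [0,0,0],"rotation": [0,0,0],"fingers": 0.0}
  ]
}}

```text
time: 8.95
position: [483.6, 147.0, 41.6]
orientation: [1.0, -0.031, -0.0, 0.0]
ft_force: [1.0, 4.1, 2.7]
opening: 0.201
```

Emit:
{"name": "servo_tool", "arguments": {
  "increments": [
    {"linear": [0,0.001,0],"rotation": [0,0,0],"fingers": 0.0},
    {"linear": [0,0,0],"rotation": [0,0,0],"fingers": 0.0}
  ]
}}

```text
time: 9.15
position: [483.6, 146.7, 41.6]
orientation: [1.0, -0.031, -0.0, -0.0]
ft_force: [0.4, 5.3, 0.4]
opening: 0.203
```

```bash
python3 d.py
```

```text
t 9.15 pos [483.6 146.7  41.6] yaw -3.56 tilt [-0.e+00  6.e-04 -1.e+00] F [0.39 5.32 0.41] M [ 1.082 -0.167 -0.117] open 17.9
```

Emit:
{"name": "servo_tool", "arguments": {
  "increments": [
    {"linear": [0,0,-0.0001],"rotation": [0,0,0],"fingers": 0.0},
    {"linear": [0,0.0003,0],"rotation": [0,0,0],"fingers": 0.0},
    {"linear": [0,0,0],"rotation": [0,0,0],"fingers": 0.0}
  ]
}}

```text
time: 9.45
position: [483.6, 146.6, 41.6]
orientation: [1.0, -0.031, 0.0, -0.0]
ft_force: [0.9, 5.7, 0.1]
opening: 0.201
```

```bash
python3 d.py
```

```text
t 9.45 pos [483.6 146.6  41.6] yaw -3.55 tilt [ 1.e-04  9.e-04 -1.e+00] F [0.92 5.74 0.14] M [ 1.306 -0.271 -0.099] open 17.7
```

Emit:
{"name": "servo_tool", "arguments": {
  "increments": [
    {"linear": [-0.002,-0.0002,0],"rotation": [0,0,0],"fingers": 0.0},
    {"linear": [-0.002,0,0],"rotation": [0,0,0],"fingers": 0.0},
    {"linear": [-0.002,0,0],"rotation": [0,0,0],"fingers": 0.0},
    {"linear": [-0.002,0,0],"rotation": [0,0,0],"fingers": 0.0},
    {"linear": [-0.002,0,0],"rotation": [0,0,0],"fingers": 0.0},
    {"linear": [0,0,0],"rotation": [0,0,0],"fingers": 0.0}
  ]
}}

```text
time: 10.05
position: [474.4, 147.3, 41.7]
orientation: [1.0, -0.031, 0.001, -0.001]
ft_force: [3.7, 5.5, -3.1]
opening: 0.2
```

```bash
python3 d.py
```

```text
t 10.05 pos [474.4 147.3  41.7] yaw -3.56 tilt [ 0.0017  0.001  -1.    ] F [ 3.73  5.52 -3.05] M [ 1.243 -0.628 -0.015] open 17.6
```

Emit:
{"name": "servo_tool", "arguments": {
  "increments": [
    {"linear": [-0.001,0,0],"rotation": [0,0,0],"fingers": 0.0},
    {"linear": [-0.001,0,0],"rotation": [0,0,0],"fingers": 0.0},
    {"linear": [-0.001,0,0],"rotation": [0,0,0],"fingers": 0.0},
    {"linear": [0,0,0],"rotation": [0,0,0],"fingers": 0.0}
  ]
}}

```text
time: 10.45
position: [471.7, 147.5, 41.8]
orientation: [1.0, -0.031, 0.001, -0.001]
ft_force: [3.7, 5.1, -2.7]
opening: 0.199
```

```bash
python3 d.py; python3 - <<'E'
from h import *
c=cam("side"); save(c,"side5.png",(270,220,370,320),5.5)
E
```

```text
t 10.45 pos [471.7 147.5  41.8] yaw -3.56 tilt [ 0.002   0.0011 -1.    ] F [ 3.66  5.07 -2.74] M [ 1.184 -0.806  0.069] open 17.5
```

View pics/side5.png

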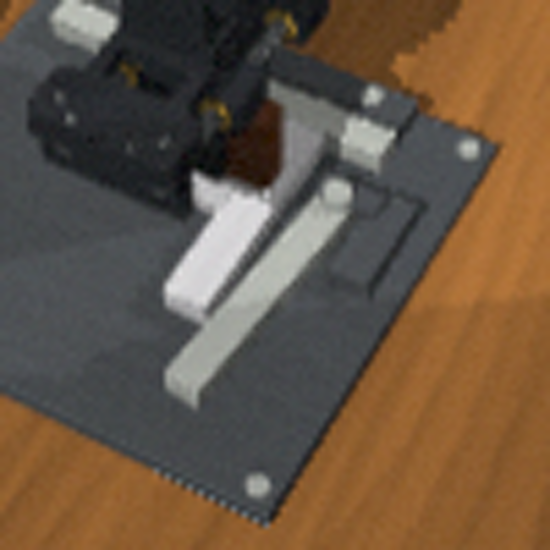

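The square lies along the rail, its blade tip (about 205,310) just at the fence, with a wedge gap towards the pivot. I keep pushing in -x.

Emit:
{"name": "servo_tool", "arguments": {
  "increments": [
    {"linear": [-0.001,0,0.0001],"rotation": [0,0,0],"fingers": 0.0},
    {"linear": [-0.001,0,0],"rotation": [0,0,0],"fingers": 0.0},
    {"linear": [-0.001,0,0],"rotation": [0,0,0],"fingers": 0.0},
    {"linear": [0,0,0],"rotation": [0,0,0],"fingers": 0.0}
  ]
}}

```text
time: 10.9
position: [468.9, 147.7, 41.7]
orientation: [1.0, -0.031, 0.001, -0.001]
ft_force: [4.0, 5.9, -2.6]
opening: 0.199
```

```bash
python3 d.py
```

```text
t 10.9 pos [468.9 147.7  41.7] yaw -3.57 tilt [ 0.0023  0.0012 -1.    ] F [ 4.01  5.87 -2.65] M [ 1.219 -0.831 -0.097] open 17.5
```

Emit:
{"name": "servo_tool", "arguments": {
  "increments": [
    {"linear": [-0.001,0,0],"rotation": [0,0,0],"fingers": 0.0},
    {"linear": [-0.001,0,0],"rotation": [0,0,0],"fingers": 0.0},
    {"linear": [0,0,0],"rotation": [0,0,0],"fingers": 0.0}
  ]
}}

```text
time: 11.2
position: [467.1, 147.8, 41.8]
orientation: [1.0, -0.031, 0.001, -0.001]
ft_force: [4.2, 5.8, -1.9]
opening: 0.201
```

```bash
python3 d.py
```

```text
t 11.2 pos [467.1 147.8  41.8] yaw -3.58 tilt [ 0.0027  0.0013 -1.    ] F [ 4.19  5.76 -1.91] M [ 1.153 -0.879 -0.031] open 17.7
```

Emit:
{"name": "servo_tool", "arguments": {
  "increments": [
    {"linear": [-0.001,0,0],"rotation": [0,0,0],"fingers": 0.0},
    {"linear": [-0.001,0,0],"rotation": [0,0,0],"fingers": 0.0},
    {"linear": [0,0,0],"rotation": [0,0,0],"fingers": 0.0}
  ]
}}

```text
time: 11.5
position: [465.7, 147.9, 41.9]
orientation: [1.0, -0.031, 0.002, -0.001]
ft_force: [5.7, 4.8, -3.4]
opening: 0.203
```

```bash
python3 d.py
```

```text
t 11.5 pos [465.7 147.9  41.9] yaw -3.59 tilt [ 0.0038  0.0014 -1.    ] F [ 5.66  4.81 -3.44] M [ 1.109 -1.197 -0.099] open 17.9
```

Emit:
{"name": "servo_tool", "arguments": {
  "increments": [
    {"linear": [-0.001,0,0],"rotation": [0,0,0],"fingers": 0.0},
    {"linear": [-0.0005,0,0],"rotation": [0,0,0],"fingers": 0.0},
    {"linear": [0,0,0],"rotation": [0,0,0],"fingers": 0.0}
  ]
}}

```text
time: 11.8
position: [464.2, 148.0, 41.9]
orientation: [1.0, -0.031, 0.002, -0.001]
ft_force: [5.4, 5.8, -2.7]
opening: 0.197
```

```bash
python3 d.py; python3 - <<'E'
from h import *
c=cam("side"); save(c,"side6.png",(270,220,370,320),5.5)
E
```

```text
t 11.8 pos [464.2 148.   41.9] yaw -3.59 tilt [ 0.0039  0.0015 -1.    ] F [ 5.39  5.77 -2.71] M [ 1.135 -1.203 -0.093] open 17.3
```

View pics/side6.png

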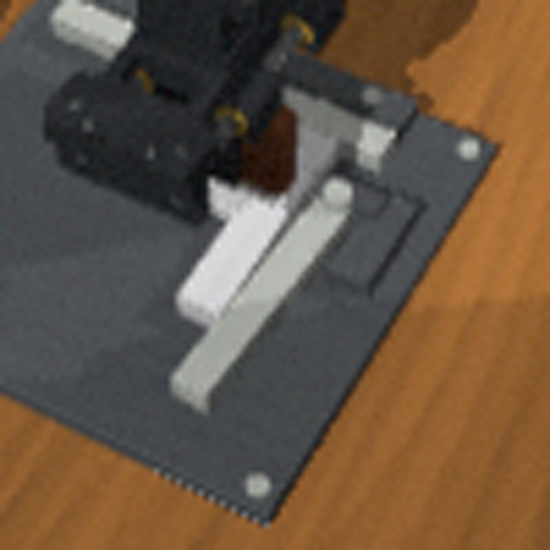

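The fence has begun to swing, and a small wedge gap is left near the pivot. I continue in small steps.

Emit:
{"name": "servo_tool", "arguments": {
  "increments": [
    {"linear": [-0.001,0,0.0001],"rotation": [0,0,0],"fingers": 0.0},
    {"linear": [-0.0005,0,0],"rotation": [0,0,0],"fingers": 0.0},
    {"linear": [0,0,0],"rotation": [0,0,0],"fingers": 0.0}
  ]
}}

```text
time: 12.15
position: [462.9, 148.0, 41.9]
orientation: [1.0, -0.031, 0.002, -0.001]
ft_force: [5.9, 4.5, -2.2]
opening: 0.204
```

```bash
python3 d.py
```

```text
t 12.15 pos [462.9 148.   41.9] yaw -3.6 tilt [ 0.0041  0.0015 -1.    ] F [ 5.93  4.46 -2.22] M [ 1.033 -1.208 -0.077] open 17.9
```

Emit:
{"name": "servo_tool", "arguments": {
  "increments": [
    {"linear": [-0.001,0,0],"rotation": [0,0,0],"fingers": 0.0},
    {"linear": [0,0,0],"rotation": [0,0,0],"fingers": 0.0}
  ]
}}

```text
time: 12.35
position: [461.8, 148.2, 41.9]
orientation: [1.0, -0.031, 0.002, -0.001]
ft_force: [5.0, 4.9, -2.6]
opening: 0.201
```

```bash
python3 d.py
```

```text
t 12.35 pos [461.8 148.2  41.9] yaw -3.59 tilt [ 0.0041  0.0015 -1.    ] F [ 4.99  4.85 -2.59] M [ 1.039 -1.225 -0.122] open 17.7
```

Emit:
{"name": "servo_tool", "arguments": {
  "increments": [
    {"linear": [-0.0005,0,0],"rotation": [0,0,0],"fingers": 0.0},
    {"linear": [0,0,0],"rotation": [0,0,0],"fingers": 0.0}
  ]
}}

```text
time: 12.55
position: [461.4, 148.2, 41.9]
orientation: [1.0, -0.031, 0.002, -0.001]
ft_force: [6.4, 4.5, -2.8]
opening: 0.2
```

```bash
python3 d.py
```

```text
t 12.55 pos [461.4 148.2  41.9] yaw -3.6 tilt [ 0.0042  0.0015 -1.    ] F [ 6.38  4.46 -2.78] M [ 1.037 -1.219 -0.088] open 17.6
```

Emit:
{"name": "servo_tool", "arguments": {
  "increments": [
    {"linear": [-0.001,0,0],"rotation": [0,0,0],"fingers": 0.0},
    {"linear": [0,0,0],"rotation": [0,0,0],"fingers": 0.0}
  ]
}}

```text
time: 12.75
position: [460.4, 148.2, 41.9]
orientation: [1.0, -0.031, 0.002, -0.001]
ft_force: [5.2, 4.4, -3.0]
opening: 0.203
```

Emit:
{"name": "servo_tool", "arguments": {
  "increments": [
    {"linear": [-0.001,0,0],"rotation": [0,0,0],"fingers": 0.0},
    {"linear": [0,0,0],"rotation": [0,0,0],"fingers": 0.0}
  ]
}}

```text
time: 12.95
position: [459.4, 148.3, 41.9]
orientation: [1.0, -0.031, 0.002, -0.001]
ft_force: [5.4, 5.1, -2.5]
opening: 0.202
```

```bash
python3 d.py
```

```text
t 12.95 pos [459.4 148.3  41.9] yaw -3.59 tilt [ 0.0041  0.0015 -1.    ] F [ 5.37  5.05 -2.53] M [ 1.084 -1.213 -0.042] open 17.7
```

Emit:
{"name": "servo_tool", "arguments": {
  "increments": [
    {"linear": [-0.0005,0,0],"rotation": [0,0,0],"fingers": 0.0},
    {"linear": [0,0,0],"rotation": [0,0,0],"fingers": 0.0}
  ]
}}

```text
time: 13.15
position: [458.9, 148.4, 41.9]
orientation: [1.0, -0.031, 0.002, -0.001]
ft_force: [6.4, 5.0, -3.1]
opening: 0.199
```

Emit:
{"name": "servo_tool", "arguments": {
  "increments": [
    {"linear": [-0.0005,0,0],"rotation": [0,0,0],"fingers": 0.0},
    {"linear": [0,0,0],"rotation": [0,0,0],"fingers": 0.0}
  ]
}}

```text
time: 13.35
position: [458.5, 148.4, 41.9]
orientation: [1.0, -0.031, 0.002, -0.001]
ft_force: [5.8, 3.7, -1.9]
opening: 0.202
```

```bash
python3 d.py
```

```text
t 13.35 pos [458.5 148.4  41.9] yaw -3.6 tilt [ 0.0042  0.0016 -1.    ] F [ 5.77  3.75 -1.86] M [ 1.122 -1.266 -0.053] open 17.7
```

Emit:
{"name": "servo_tool", "arguments": {
  "increments": [
    {"linear": [-0.0005,0,0],"rotation": [0,0,0],"fingers": 0.0},
    {"linear": [0,0,0],"rotation": [0,0,0],"fingers": 0.0}
  ]
}}

```text
time: 13.55
position: [458.4, 148.4, 41.9]
orientation: [1.0, -0.031, 0.002, -0.001]
ft_force: [7.1, 5.1, -3.5]
opening: 0.199
```

Emit:
{"name": "servo_tool", "arguments": {
  "increments": [
    {"linear": [-0.0005,0,0],"rotation": [0,0,0],"fingers": 0.0},
    {"linear": [0,0,0],"rotation": [0,0,0],"fingers": 0.0}
  ]
}}

```text
time: 13.75
position: [458.3, 148.4, 42.0]
orientation: [0.999, -0.032, 0.003, -0.001]
ft_force: [7.4, 4.6, -3.3]
opening: 0.2
```

```bash
python3 d.py; python3 - <<'E'
from h import *
c=cam("side"); save(c,"side7.png",(270,220,370,320),5.5)
E
```

```text
t 13.75 pos [458.3 148.4  42. ] yaw -3.61 tilt [ 0.0058  0.0019 -1.    ] F [ 7.36  4.58 -3.27] M [ 1.011 -1.68  -0.107] open 17.6
```

View pics/side7.png

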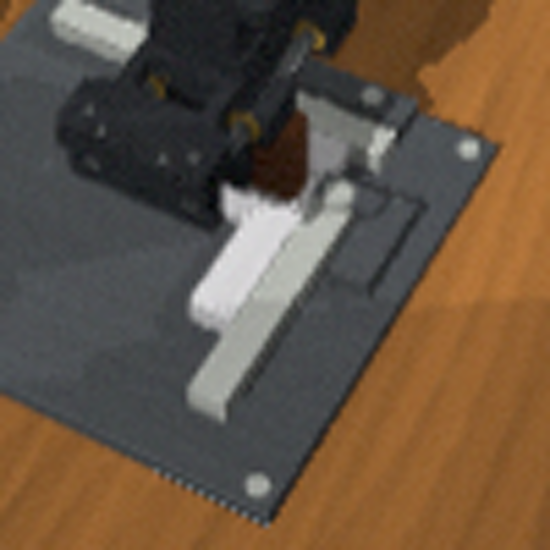

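The blade lies along the whole fence, with no wedge visible, and the TCP has stopped while the force rises. I correct the small compliance tilt and balance the pressure to about 8 N on both faces.

Emit:
{"name": "servo_tool", "arguments": {
  "increments": [
    {"linear": [0,0,0.0002],"rotation": [-0.1,-0.3,0],"fingers": 0.0},
    {"linear": [0,0.0002,0],"rotation": [0,0,0],"fingers": 0.0},
    {"linear": [0,0,0],"rotation": [0,0,0],"fingers": 0.0}
  ]
}}

```text
time: 14.1
position: [458.4, 148.4, 41.9]
orientation: [1.0, -0.031, 0.0, -0.0]
ft_force: [7.2, 3.7, -3.1]
opening: 0.199
```

```bash
python3 d.py
```

```text
t 14.1 pos [458.4 148.4  41.9] yaw -3.61 tilt [ 6.e-04  7.e-04 -1.e+00] F [ 7.24  3.71 -3.13] M [ 1.075 -1.673 -0.052] open 17.5
```

Emit:
{"name": "servo_tool", "arguments": {
  "increments": [
    {"linear": [0,0.0005,0.0002],"rotation": [0,0,0],"fingers": 0.0},
    {"linear": [0,0.0005,0.0001],"rotation": [0,0,0],"fingers": 0.0},
    {"linear": [0,0,0],"rotation": [0,0,0],"fingers": 0.0}
  ]
}}

```text
time: 14.4
position: [458.4, 148.4, 41.8]
orientation: [1.0, -0.031, 0.001, -0.001]
ft_force: [6.7, 6.1, -0.7]
opening: 0.2
```

```bash
python3 d.py
```

```text
t 14.4 pos [458.4 148.4  41.8] yaw -3.57 tilt [ 0.0011  0.0019 -1.    ] F [ 6.71  6.08 -0.69] M [ 1.521 -1.453 -0.106] open 17.6
```

Emit:
{"name": "servo_tool", "arguments": {
  "increments": [
    {"linear": [-0.0005,0.0004,0],"rotation": [0,0,0],"fingers": 0.0},
    {"linear": [0,0,0],"rotation": [0,0,0],"fingers": 0.0}
  ]
}}

```text
time: 14.6
position: [458.4, 148.4, 41.9]
orientation: [1.0, -0.031, 0.001, -0.001]
ft_force: [8.8, 8.4, -3.3]
opening: 0.2
```

```bash
python3 d.py
```

```text
t 14.6 pos [458.4 148.4  41.9] yaw -3.56 tilt [ 0.0022  0.0025 -1.    ] F [ 8.84  8.37 -3.26] M [ 1.668 -1.742 -0.086] open 17.6
```

Emit:
{"name": "servo_tool", "arguments": {
  "increments": [
    {"linear": [0,0,0.0002],"rotation": [-0.14,-0.12,0],"fingers": 0.0},
    {"linear": [0,0,0],"rotation": [0,0,0.3],"fingers": 0.0},
    {"linear": [0,0,0],"rotation": [0,0,0],"fingers": 0.0}
  ]
}}

```text
time: 14.9
position: [458.4, 148.3, 41.8]
orientation: [0.999, -0.033, -0.0, 0.0]
ft_force: [7.7, 6.5, -0.2]
opening: 0.199
```

```bash
python3 d.py
```

```text
t 14.9 pos [458.4 148.3  41.8] yaw -3.84 tilt [-0.  0. -1.] F [ 7.65  6.52 -0.2 ] M [ 1.649 -1.689  0.069] open 17.5
```

Emit:
{"name": "servo_tool", "arguments": {
  "increments": [
    {"linear": [0,0,0],"rotation": [0,0,0.3],"fingers": 0.0},
    {"linear": [0,0,0],"rotation": [0,0,0],"fingers": 0.0}
  ]
}}

```text
time: 15.1
position: [458.4, 148.4, 41.8]
orientation: [0.999, -0.036, 0.0, 0.0]
ft_force: [7.5, 7.3, -0.7]
opening: 0.207
```

```bash
python3 d.py
```

```text
t 15.1 pos [458.4 148.4  41.8] yaw -4.1 tilt [ 0.e+00 -1.e-04 -1.e+00] F [ 7.47  7.34 -0.69] M [ 1.673 -1.693  0.265] open 18.2
```

Mz climbs steadily with commanded yaw, so the square is held flush on both faces. I go back to near the neutral yaw and hold for over 1 s.

Emit:
{"name": "servo_tool", "arguments": {
  "increments": [
    {"linear": [-0.0002,0.0003,0.0001],"rotation": [0,0,-0.25],"fingers": 0.0},
    {"linear": [0,0,0],"rotation": [0,0,0],"fingers": 0.0},
    {"linear": [0,0,0],"rotation": [0,0,0],"fingers": 0.0},
    {"linear": [0,0,0],"rotation": [0,0,0],"fingers": 0.0},
    {"linear": [0,0,0],"rotation": [0,0,0],"fingers": 0.0},
    {"linear": [0,0,0],"rotation": [0,0,0],"fingers": 0.0}
  ]
}}

```text
time: 15.7
position: [458.4, 148.4, 41.8]
orientation: [0.999, -0.034, 0.0, -0.0]
ft_force: [7.8, 8.4, -0.8]
opening: 0.2
```

```bash
python3 d.py; python3 - <<'E'
from h import *
c=cam("side"); save(c,"side8.png",(290,230,370,310),7)
E
```

```text
t 15.7 pos [458.4 148.4  41.8] yaw -3.87 tilt [ 3.e-04  4.e-04 -1.e+00] F [ 7.78  8.39 -0.82] M [ 1.781 -1.694  0.126] open 17.6
```

View pics/side8.png

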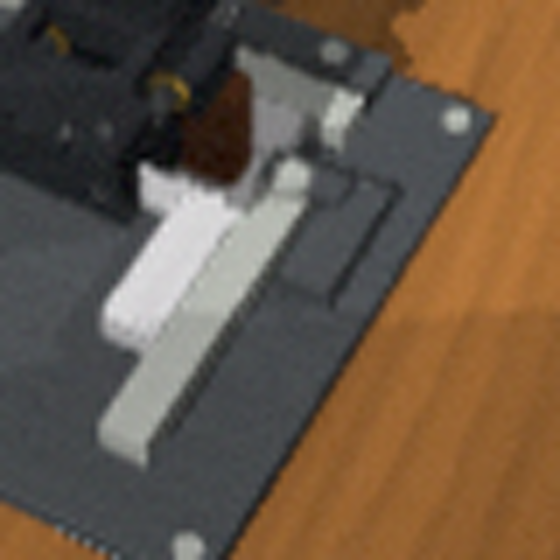

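Blade and fence run flush with no gap, and the rail side is closed too. I hold for another 1.2 s at about 8 N.

Emit:
{"name": "servo_tool", "arguments": {
  "increments": [
    {"linear": [0,0,0],"rotation": [0,0,0],"fingers": 0.0},
    {"linear": [0,0,0],"rotation": [0,0,0],"fingers": 0.0},
    {"linear": [0,0,0],"rotation": [0,0,0],"fingers": 0.0},
    {"linear": [0,0,0],"rotation": [0,0,0],"fingers": 0.0},
    {"linear": [0,0,0],"rotation": [0,0,0],"fingers": 0.0},
    {"linear": [0,0,0],"rotation": [0,0,0],"fingers": 0.0},
    {"linear": [0,0,0],"rotation": [0,0,0],"fingers": 0.0}
  ]
}}

```text
time: 16.45
position: [458.4, 148.4, 41.8]
orientation: [0.999, -0.034, 0.0, -0.0]
ft_force: [6.9, 7.3, -0.5]
opening: 0.205
```

Emit:
{"name": "servo_tool", "arguments": {
  "increments": [
    {"linear": [0,0,0],"rotation": [0,0,0],"fingers": 0.0},
    {"linear": [0,0,0],"rotation": [0,0,0],"fingers": 0.0},
    {"linear": [0,0,0],"rotation": [0,0,0],"fingers": 0.0},
    {"linear": [0,0,0],"rotation": [0,0,0],"fingers": 0.0},
    {"linear": [0,0,0],"rotation": [0,0,0],"fingers": 0.0},
    {"linear": [0,0,0],"rotation": [0,0,0],"fingers": 0.0}
  ]
}}

```text
time: 17.05
position: [458.4, 148.4, 41.8]
orientation: [0.999, -0.034, 0.0, -0.0]
ft_force: [7.1, 8.3, -1.0]
opening: 0.199
```

```bash
python3 d.py
```

```text
t 17.05 pos [458.4 148.4  41.8] yaw -3.86 tilt [ 4.e-04  4.e-04 -1.e+00] F [ 7.11  8.31 -1.01] M [ 1.789 -1.707  0.157] open 17.5
```

Emit:
{"name": "servo_tool", "arguments": {
  "increments": [
    {"linear": [0.001,-0.0007,0],"rotation": [0,0,0],"fingers": 0.0},
    {"linear": [0.001,-0.0007,0],"rotation": [0,0,0],"fingers": 0.0},
    {"linear": [0.002,-0.0008,0],"rotation": [0,0,0],"fingers": 0.0},
    {"linear": [0.004,-0.001,0],"rotation": [0,0,0],"fingers": 0.0},
    {"linear": [0.005,-0.003,0],"rotation": [0,0,0],"fingers": 0.0},
    {"linear": [0.005,-0.004,-0.005],"rotation": [0,0,0],"fingers": 0.0},
    {"linear": [0,0,-0.025],"rotation": [0,0,0],"fingers": 0.0},
    {"linear": [0,0,-0.03],"rotation": [0,0,0],"fingers": 0.0}
  ]
}}

```text
time: 17.85
position: [471.2, 153.0, 99.4]
orientation: [0.999, -0.035, -0.007, 0.004]
ft_force: [0.1, 0.3, -4.8]
opening: 0.198
```

```bash
python3 d.py 463 -215 104 22.3
```

```text
t 17.85 pos [471.2 153.   99.4] yaw -3.97 tilt [-0.0135 -0.0074 -0.9999] F [ 0.07  0.26 -4.76] M [ 0.078 -0.059  0.037] open 17.4
rot z -26.27 lin [ 0.0173  0.3677 -0.0018]
joints [-0.36  0.51 -0.05  2.03  0.05  0.62 -2.09]
```

Emit:
{"name": "servo_tool", "arguments": {
  "increments": [
    {"linear": [0,0.02,0],"rotation": [0.4,0.77,0],"fingers": 0.0},
    {"linear": [0.002,0.04,0],"rotation": [0,0,0],"fingers": 0.0},
    {"linear": [0.003,0.048,0],"rotation": [0,0,0],"fingers": 0.0},
    {"linear": [0.003,0.048,0],"rotation": [0,0,0],"fingers": 0.0},
    {"linear": [0.003,0.048,0],"rotation": [0,0,0],"fingers": 0.0},
    {"linear": [0.003,0.048,0],"rotation": [0,0,0],"fingers": 0.0},
    {"linear": [0.003,0.048,0],"rotation": [0,0,0],"fingers": 0.0},
    {"linear": [0,0.04,0],"rotation": [0,0,0],"fingers": 0.0}
  ]
}}

```text
time: 18.65
position: [464.6, -188.8, 98.9]
orientation: [0.999, -0.036, 0.001, -0.001]
ft_force: [0.7, 0.3, -4.6]
opening: 0.202
```

Emit:
{"name": "servo_tool", "arguments": {
  "increments": [
    {"linear": [0,0.02,0],"rotation": [0,0,-6],"fingers": 0.0},
    {"linear": [0,0.007,0],"rotation": [0,0,-7],"fingers": 0.0},
    {"linear": [0,0,0],"rotation": [0,0,-7],"fingers": 0.0},
    {"linear": [0,0,0],"rotation": [0,0,-6.3],"fingers": 0.0},
    {"linear": [0,0,0],"rotation": [0,0,0],"fingers": 0.0},
    {"linear": [0,0,0],"rotation": [0,0,0],"fingers": 0.0}
  ]
}}

```text
time: 19.25
position: [464.6, -212.4, 99.1]
orientation: [0.981, 0.192, 0.002, -0.001]
ft_force: [-0.1, -0.1, -4.4]
opening: 0.203
```

```bash
python3 d.py 463 -215 60 22.3; python3 m2.py | grep -A1 -E "fence|rail|plate"; python3 - <<'E'
from h import *
c=cam("top"); save(c,"top9.png",(212,160,442,268),3.4)
E
```

```text
t 19.25 pos [ 464.6 -212.4   99.1] yaw 22.16 tilt [ 0.0036  0.0028 -1.    ] F [-0.13 -0.09 -4.38] M [0.038 0.011 0.021] open 17.9
rot z -0.14 lin [-0.0026  0.0018  0.039 ]
joints [ 0.48  0.53 -0.17  2.    0.14  0.62 -0.97]
plate 240x220 [489.6 175.3] [218.6 238.4] ang 86.2
[[363.3999938964844, 74.0999984741211], [601.2999877929688, 58.29999923706055], [615.7999877929688, 276.5], [377.8999938964844, 292.29998779296875]]
--
fence [417.4 200.4] [120.   17.5] ang 85.89
[[404.3999938964844, 141.1999969482422], [421.8999938964844, 139.89999389648438], [430.5, 259.6000061035156], [413.0, 260.8999938964844]]
rail 180x16 [494.9  99.1] [ 19.7 177.7] ang 86.41
[[405.70001220703125, 94.80000305175781], [583.0, 83.69999694824219], [584.2000122070312, 103.4000015258789], [406.8999938964844, 114.5]]
```

View pics/top9.png

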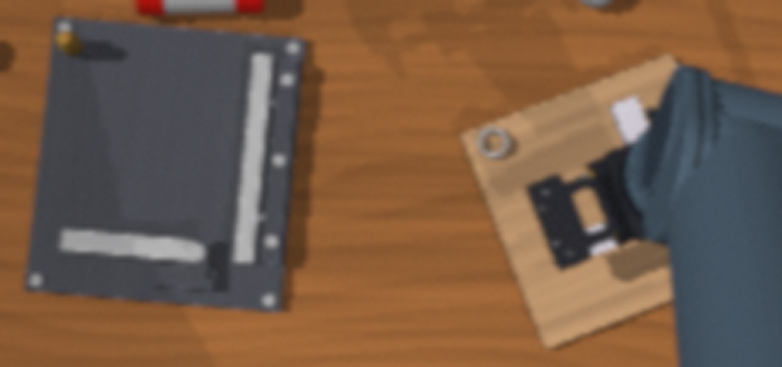

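The plate shows the fence visibly square to the rail, with the punch and ring undisturbed. I'm checking the fence angle more finely before setting the square down.

```bash
python3 - <<'E'
from h import *
c=cam("top"); ims=[c["img"]]+[cam("top")["img"] for _ in range(5)]
g=np.mean([cv2.cvtColor(i,cv2.COLOR_RGB2GRAY).astype(float) for i in ims],0)
def edge(axis,rng,lo,hi,z):
    P=[[],[]]
    for k in rng:
        v=g[lo(k):hi(k),k] if axis==0 else g[k,lo(k):hi(k)]
        th=0.5*(v.max()+np.median(np.r_[v[:3],v[-3:]])); i=np.where(v>th)[0]; a,b=i[0],i[-1]
        ea=a-(v[a]-th)/(v[a]-v[a-1]); eb=b+(v[b]-th)/(v[b]-v[b+1])
        for n,e in enumerate((ea,eb)): P[n].append((k,lo(k)+e) if axis==0 else (lo(k)+e,k))
    for p in P:
        W=onz(c,np.array(p,float),z)[:,:2]; m=W.mean(0); d=np.linalg.svd(W-m)[2][0]; r=(W-m)@[-d[1],d[0]]
        a=np.degrees(np.arctan2(d[1],d[0]))%180; print(m.round(1),"angle",round(a,2),"rms",r.std().round(2))
print("fence"); edge(0,range(233,268),lambda k:222,lambda k:242,24)
print("rail"); edge(1,range(180,232),lambda k:int(291-(k-176)*.105)-14,lambda k:int(291-(k-176)*.105)+3,24)
E
```

```text
fence
[426.5 202.1] angle 85.97 rms 0.42
[408.5 201.5] angle 86.18 rms 0.46
railTraceback (most recent call last):
  File "<stdin>", line 15, in <module>
  File "<stdin>", line 9, in edge
IndexError: index 17 is out of bounds for axis 0 with size 17
```

The fence measures 86.1° against 86.1–86.4° for the rail and plate, so it is square within measuring noise. Now I lay the square down.

Emit:
{"name": "servo_tool", "arguments": {
  "increments": [
    {"linear": [-0.0026,0.0018,0.02],"rotation": [-0.07,-0.25,0],"fingers": 0.0},
    {"linear": [0,0,0.02],"rotation": [0,0,0],"fingers": 0.0},
    {"linear": [0,0,0.01],"rotation": [0,0,0],"fingers": 0.0},
    {"linear": [0,0,0.003],"rotation": [0,0,0],"fingers": 0.0},
    {"linear": [0,0,0],"rotation": [0,0,0],"fingers": 0.0},
    {"linear": [0,0,0],"rotation": [0,0,0],"fingers": 0.0}
  ]
}}

```text
time: 20.25
position: [465.2, -215.0, 47.5]
orientation: [0.981, 0.194, 0.002, 0.001]
ft_force: [-0.5, -0.5, -2.8]
opening: 0.2
```

Emit:
{"name": "servo_tool", "arguments": {
  "increments": [
    {"linear": [0,0,0.001],"rotation": [0,0,0],"fingers": 0.0},
    {"linear": [0,0,0],"rotation": [0,0,0],"fingers": 0.0}
  ]
}}

```text
time: 20.45
position: [465.0, -214.9, 46.3]
orientation: [0.981, 0.194, 0.002, 0.001]
ft_force: [0.1, 0.0, -4.5]
opening: 0.202
```

Emit:
{"name": "servo_tool", "arguments": {
  "increments": [
    {"linear": [0,0,0.0006],"rotation": [0,0,0],"fingers": 0.0},
    {"linear": [0,0,0],"rotation": [0,0,0],"fingers": 0.0}
  ]
}}

```text
time: 20.65
position: [464.7, -214.8, 45.4]
orientation: [0.981, 0.194, 0.001, 0.001]
ft_force: [-0.1, 0.9, -4.3]
opening: 0.202
```

```bash
python3 d.py 463 -215 43.6 22.3
```

```text
t 20.65 pos [ 464.7 -214.8   45.4] yaw 22.38 tilt [ 2.9e-03 -5.0e-04 -1.0e+00] F [-0.12  0.93 -4.34] M [ 0.021 -0.02   0.015] open 17.8
rot z 0.08 lin [-0.0017 -0.0005  0.0018]
joints [ 0.46  0.63 -0.14  2.01  0.17  0.51 -0.99]
```

Emit:
{"name": "servo_tool", "arguments": {
  "increments": [
    {"linear": [-0.001,0,0.001],"rotation": [0.03,-0.15,0],"fingers": 0.0},
    {"linear": [0,0,0],"rotation": [0,0,0],"fingers": 0.0}
  ]
}}

```text
time: 20.85
position: [463.5, -215.2, 44.2]
orientation: [0.981, 0.194, -0.0, 0.0]
ft_force: [0.7, 0.2, -3.9]
opening: 0.203
```

Emit:
{"name": "servo_tool", "arguments": {
  "increments": [
    {"linear": [0,0,0.0005],"rotation": [0,0,0],"fingers": 0.0},
    {"linear": [0,0,0],"rotation": [0,0,0],"fingers": 0.0}
  ]
}}

```text
time: 21.05
position: [463.7, -215.2, 43.7]
orientation: [0.981, 0.194, -0.0, 0.0]
ft_force: [0.6, 0.1, -3.4]
opening: 0.205
```

Emit:
{"name": "servo_tool", "arguments": {
  "increments": [
    {"linear": [0,0,0.0003],"rotation": [0,0,0],"fingers": 0.0},
    {"linear": [0,0,0],"rotation": [0,0,0],"fingers": 0.0}
  ]
}}

```text
time: 21.25
position: [463.8, -215.1, 43.6]
orientation: [0.981, 0.194, 0.0, 0.001]
ft_force: [-1.1, 0.3, -0.9]
opening: 0.199
```

```bash
python3 d.py 463 -215 43.6 22.3
```

```text
t 21.25 pos [ 463.8 -215.1   43.6] yaw 22.38 tilt [ 2.e-04 -1.e-03 -1.e+00] F [-1.11  0.32 -0.91] M [0.004 0.158 0.021] open 17.5
rot z 0.08 lin [-0.0007 -0.0004  0.    ]
joints [ 0.46  0.63 -0.14  2.01  0.17  0.51 -0.99]
```

Contact is at 43.6 mm, the same height as at the start. I release slowly and check before rising.

Emit:
{"name": "servo_tool", "arguments": {
  "increments": [
    {"linear": [0,0,0.0001],"rotation": [0,0,0],"fingers": 0.22},
    {"linear": [0,0,0],"rotation": [0,0,0],"fingers": 0.3},
    {"linear": [0,0,0],"rotation": [0,0,0],"fingers": 0.5},
    {"linear": [0,0,0],"rotation": [0,0,0],"fingers": 0.6},
    {"linear": [0,0,0],"rotation": [0,0,0],"fingers": 0.6},
    {"linear": [0,0,0],"rotation": [0,0,0],"fingers": 0.6}
  ]
}}

```text
time: 21.85
position: [463.8, -215.2, 43.4]
orientation: [0.981, 0.194, -0.0, 0.001]
ft_force: [-0.6, -0.2, -0.4]
opening: 0.597
```

```bash
python3 d.py 463 -215 43.6 22.3
```

```text
t 21.85 pos [ 463.8 -215.2   43.4] yaw 22.38 tilt [ 2.e-04 -1.e-03 -1.e+00] F [-0.59 -0.22 -0.42] M [ 0.049 -0.033  0.022] open 52.5
rot z 0.08 lin [-0.0006 -0.0004 -0.0002]
joints [ 0.46  0.63 -0.14  2.01  0.17  0.51 -0.99]
```

Released. Now I rise and retreat so the camera can see.

Emit:
{"name": "servo_tool", "arguments": {
  "increments": [
    {"linear": [0,0,-0.01],"rotation": [0,0,0],"fingers": 0.6},
    {"linear": [0,0,-0.03],"rotation": [0,0,0],"fingers": 0.6},
    {"linear": [0,0,-0.045],"rotation": [0,0,0],"fingers": 0.6},
    {"linear": [0,0,-0.045],"rotation": [0,0,0],"fingers": 0.6},
    {"linear": [0,0,-0.045],"rotation": [0,0,0],"fingers": 0.6},
    {"linear": [0,0.03,-0.02],"rotation": [0,0,0],"fingers": 0.6},
    {"linear": [0,0.045,0],"rotation": [0,0,0],"fingers": 0.6},
    {"linear": [0,0.045,0],"rotation": [0,0,0],"fingers": 0.6}
  ]
}}

```text
time: 22.65
position: [510.3, -327.1, 240.8]
orientation: [0.981, 0.195, 0.001, 0.001]
ft_force: [-0.1, -0.7, 0.2]
opening: 0.598
```

Emit:
{"name": "servo_tool", "arguments": {
  "increments": [
    {"linear": [-0.02,0.04,0],"rotation": [0,0,0],"fingers": 0.6},
    {"linear": [-0.02,0.04,0],"rotation": [0,0,0],"fingers": 0.6},
    {"linear": [-0.02,0.03,0],"rotation": [0,0,0],"fingers": 0.6},
    {"linear": [0,0.01,0],"rotation": [0,0,0],"fingers": 0.6},
    {"linear": [0,0,0],"rotation": [0,0,0],"fingers": 0.6}
  ]
}}

```text
time: 23.15
position: [499.2, -461.0, 238.8]
orientation: [0.981, 0.193, 0.0, 0.001]
ft_force: [-0.7, 0.4, 0.9]
opening: 0.602
```

```bash
python3 d.py; python3 m2.py; python3 - <<'E'
from h import *
c=cam("top"); save(c,"top10.png",(205,80,505,305),2.6)
E
```

```text
t 23.15 pos [ 499.2 -461.   238.8] yaw 22.25 tilt [ 4.0e-04 -1.2e-03 -1.0e+00] F [-0.65  0.37  0.87] M [-0.01  -0.025  0.001] open 53.0
plate 240x220 [489.7 175.3] [218.3 238.7] ang 86.29
[[363.5, 74.0999984741211], [601.7000122070312, 58.70000076293945], [615.7999877929688, 276.5], [377.6000061035156, 291.8999938964844]]
board 200 [ 457.2 -189.3] [202.6 328. ] ang 22.14
[[301.6000061035156, -75.5999984741211], [425.20001220703125, -379.29998779296875], [612.7999877929688, -303.0], [489.20001220703125, 0.800000011920929]]
fence [417.1 200.3] [119.6  17.5] ang 86.32
[[404.5, 141.1999969482422], [422.0, 140.0], [429.70001220703125, 259.3999938964844], [412.20001220703125, 260.5]]
rail 180x16 [494.9 100.1] [ 17.3 177.5] ang 86.09
[[405.70001220703125, 97.5], [582.7999877929688, 85.4000015258789], [584.0, 102.5999984741211], [406.8999938964844, 114.69999694824219]]
sq poly [[396, 191], [391, 192], [389, 197], [393, 207], [398, 211], [403, 226], [396, 228], [389, 209], [384, 210], [388, 225], [374, 231], [373, 235], [388, 235], [410, 226]]
[[545.0, -222.2], [541.7, -207.4], [526.8, -201.6], [497.5, -213.4], [486.0, -228.1], [442.3, -242.8], [436.1, -222.3], [491.4, -201.6], [488.1, -186.9], [444.4, -198.8], [426.2, -157.9], [414.5, -155.1], [415.3, -198.9], [442.7, -263.4]]
```

View pics/top10.png

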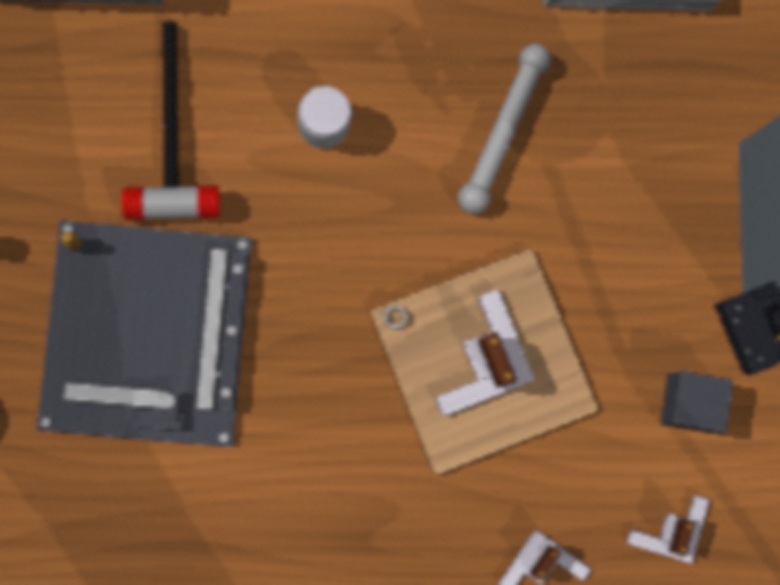

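The square lies flat and centred on the board, the fence is square to the rail and the bystanders are where they were. The gripper is clear and its force reading is near zero, so I'm handing in.

```bash
python3 -c "
from plant import job_done; print(job_done())"
```

```text
the job is handed in; nothing more can be done
None
```

I squared the fence with the aluminium square, put the square back on its board and handed the job in at about 23 s of the 70 s allowed.

- **Pressing:** I laid the square flat on the plate, brought it onto the rail and pushed it in -x until the blade lay along the whole fence. I then held it against both faces for about 2 s at roughly 7–8 N each. No reading passed 9 N.
- **Flushness:** the wrist moment rose steadily with small test turns of the square, and the close picture showed no gap on the fence side. The gripper partly hid the rail side.
- **Fence angle:** my measurements of the fence ranged from 85.9° to 86.3°, against 86.1–86.4° for the plate and rail and 86.1° for the tool when pressed. They disagree by up to about 0.5°. That is as fine as these pictures can resolve, so the fence is true only to within that.
- **Failed check:** one finer measurement of the rail edge crashed, and I did not repeat it.
- **Final state:** the square lies flat near the middle of the board and is released. The punch, ring, tin, mallet, mandrel and block look undisturbed. The cup was outside the last picture. The gripper touches nothing, with its force reading about zero.

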